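# Draw the brass bar out of the slotted stock bin

### The arm

A 6-joint arm with a two-finger parallel gripper is mounted at the origin on a cart in front of the work surface, level with it; the furniture and walls round the work are solid. World frame = base frame: x ahead of the robot, y to its left, z up, the work surface at z = 0. Lengths are in m, angles in rad, forces in N, time in s.
With the tool pointing down it reaches from about 0.35 to 0.775 m from the base axis. Payload 5.5 kg.
Tool frame: the origin (TCP) lies at the very end of the fingers, on their centre line; the grasp point (between the pads) lies 19 mm behind it; z points along the fingers, y is the line along which they close (so a half turn about z gives the same grasp; the last joint's range is limited). The gripper opens to 85 mm and grips with 20 to 120 N. Pads are 22 mm wide; open, the fingers measure 114 mm over their backs; the gripper's body (76 mm by 85 mm) begins 54 mm behind the grasp point. The pads swing forward as they close: fully open they stand 13 mm farther back than shut.
Start: joints at [-1.38, 0.313, 0.046, 1.304, 0, 1.431], TCP at [0.187, -0.544, 0.231] pointing down, gripper open.
Joint ranges: [-2.76, 2.76], [-0.86, 1.69], [-1.03, 1.26], [-2.2, 2.34], [-1.47, 1.5], [-3.14, 3.14]. Speed limits (rad/s): [2.57, 2.57, 3.14, 3.14, 3.14, 3.14].

### API

Orientations are given as [roll, pitch, yaw] about the fixed x, y, z axes, in that order (R = Rz(yaw) Ry(pitch) Rx(roll)).
In Python, from station import env gives the robot as it stands.
- The arm moves only by the tool servo_tool, never from a script. Its argument "steps" is a list of rows, each an object with "jaw": the opening, from 0 (shut) to 1 (fully open); "offset": the shift along the tool's x, y, z in cm, a list of three; "twist": the turn about the tool's z in rad. In form: [{"jaw": jaw, "offset": [dx, dy, dz], "twist": twist}, ...]. A call has 1 to 20 rows; each row shifts and turns the commanded pose from where the row before left it, along the tool's axes as they then stand; what a row does not reach is not made up. A row lasts 1/12 s, in which the tool goes at most 41.7 mm and 7.16 degrees, less where a joint would pass 70% of its speed; a pose out of reach is approached as far as the arm can. A call is refused whole if a number of a shift passes 4.17 or a number of a turn 0.125, either way. A call with a gripper value outside its range is refused whole. The fingers move at their own pace and stop on an object; the grip force is fixed at half the most. Time passes only in rows, so rows that do not move let the fingers close. It gives the time, the measured TCP pose, the force, the opening and the grip force at its end, in the units of the state.
- env.sense(): the state, without advancing time (a new reading comes with each control period).
- env.read_camera(name): name is "scene" or "top"; returns a dict with "img" (384x512x3 uint8, blue, green, red), "intrinsics" (3x3 intrinsics, pixels), "R" (3x3) and "t" (3): a world point X has camera coordinates R X + t. Camera axes: x right, y down, z forward; pixel columns grow to the right and rows downward; lengths in m; the calibration is good to about 2 mm. A picture is of the moment at which its call begins. There is no depth.
- env.sign_off(): hands the job in; it is judged then, once.
Trained networks look in a picture, given as the dict that the camera call returned (one of the last four; its "shot" number tells which), for a name from the list of things; names that differ only in an ending like _2 or _b are one class to them, and where a whole thing is asked for, a point or a joint stands for the part that bears it (a point fixed in the world has none). Each returns a list of dicts, best first, with "confidence" (0 to 1); they miss things now and then, are a little off and sometimes report something else, mostly with a low value. They report only what shows in the picture. A call takes as long as a camera call. They do not tell look-alikes from the thing itself.
- env.spot_in(picture, label): "bbox" ([centre column, centre row, width, height] in pixels, round what is visible of it).
- env.landmark_of(picture, label): "location" ([column, row] in pixels: a listed point, or the origin of a listed thing).
The state is a dict: "t": time; "joint_pos": joint angles; "joint_vel": joint speeds; "joint_efforts": joint torques, N m; "eef_pos": TCP position; "tool_rot": TCP orientation; "wrist_force": force on the tool from outside, world axes, zero at the start; "moment": the same for the moment, N m; "gripper_width": finger opening in m; "gripper_force": force on a finger pad.
Only numpy, scipy, OpenCV 4.12 (cv2) and the standard library are available. Lean on these libraries where they do the work, as an engineer would, in place of code of your own. Each camera call takes 0.05 s, during which the arm holds its last target. There are 200 camera calls.

### The job

Take hold of the end of the brass bar that sticks out of the wooden stock bin and draw it out through its slot along its own slope, until it is clear of the bin. Lay it level in both V's of the small two-post bar rest, centred along its length, without dropping it, and let go. Leave the dark steel bar in its slot as it is.

Things in the scene. Friction and masses are not known exactly. Their poses are not given: they have to be found in the camera images.
- brass_bar_center (a point): centre of the yellow brass bar, 210 x 14 x 8 mm (x along it, y across, z thickness), 0.16 kg. It leans 25 degrees in a bin slot: low end (+x) inside, against the back wall; high end (-x) out in front, 72 mm (level) past the front wall. Grip that end across the 14 mm, 65 to 95 mm from the centre; only the table is under it.
- steel_bar_center (a point): centre of the dark grey steel bar, of the same size, axes and lean, in the bin's other slot, 90 mm beside the brass bar. It stays where it is.
- stock_bin: fixed light wood bin, dark brown top screwed down, 130 (x) x 190 (y) x 106 mm high; origin: centre of underside. Front wall, 10 mm thick, outer face at x = -65 mm, faces -x; its two slots at y = -45 and +45 mm are 26 mm wide, open from 57 to 87 mm above the table. A bar comes free after 135 mm of travel along its slope.
- rest_seat (a point): middle of the fixed bar rest, level with its seats, 50 mm above the table; x along it, z up. Dark foot 130 x 70 x 12 mm; light wood posts at x = -40 and +40 mm, 12 mm thick, 56 wide; each flat top is a seat between two steel pins leaning out as a V, 22 mm clear at the seat, 50 at the tips, 75 mm above the table. A bar lying in it runs along x or -x, centre 54 mm above the table.
Not all that is in view belongs to the job. What is shaped like the part that bears brass_bar_center but orange is not meant.

How it is judged:
On the way:
1. the brass bar is held in the gripper, drawn out of the slot and clear of the bin's front wall (x of brass_bar_center in the frame of stock_bin below -0.162 m and contact force between the fingers and brass_bar above 0.5 N), for 0.1 s.
At the end, for the whole second after the job is handed in: the brass bar lies at rest, let go, in both V's of the bar rest: its centre within 25 mm of the rest's middle along it, 12 mm across it and 0 to 10 mm above the seats, along the rest and level within 10 degrees; the steel bar is within 15 mm of where it was (x of brass_bar_center in the frame of rest_seat between -0.025 and 0.025 m and y of brass_bar_center in the frame of rest_seat between -0.012 and 0.012 m and z of brass_bar_center in the frame of rest_seat between 0 and 0.01 m and angle between brass_bar_center's own z axis and vertical below 0.17 rad and angle between the x axis of brass_bar_center and the x axis of rest_seat, either way round below 0.18 rad and linear speed of brass_bar below 0.02 m/s and distance of steel_bar_center from where it was at the start of the episode below 0.015 m); the robot touches nothing.
It fails at once if the steel bar is moved by more than 15 mm (distance of steel_bar_center from where it was at the start of the episode above 0.015 m).
It fails at once if the brass bar is dropped (falls loose, faster than 0.7 m/s, as from more than 25 mm) (linear speed of brass_bar above 0.7 m/s and contact force between the fingers and brass_bar below 0.05 N).
It also fails if it takes over 35 s, if anything falls off the work surface, if the arm or the gripper's body presses on something with over 40 N, if the wrist force passes 120 N, or if a joint passes its speed limit or range.

## Working session

There is one attempt and no reset: what is moved stays moved. The work goes in short steps, Python scripts to look and compute and a tool call to move; the robot and the scene stay as the last step left them, time stands still between calls to the robot, and variables do not carry over. Pictures are saved under pics/ and viewed, at most 10 in all, crops included, and the job is handed in when it is done.

Besides the shell and the picture viewer there is one more tool, called after ">>>" in YAML: its name, and indented under it one key for each argument. servo_tool: Moves the arm, as the interface text tells. Its arguments: {"type":"object","properties":{"steps":{"type":"array","items":{"type":"object","properties":{"jaw":{"type":"number"},"offset":{"type":"array","items":{"type":"number"}},"twist":{"type":"number"}}}}},"required":["steps"]}

```bash
mkdir -p pics; cat > h.py <<'E'
from station import env
import numpy as np, cv2
def ray(p,uv):
    d=p["R"].T@np.linalg.inv(p["intrinsics"])@np.array([uv[0],uv[1],1.]);c=-p["R"].T@p["t"];return c,d/np.linalg.norm(d)
def atz(p,uv,z):
    c,d=ray(p,uv);return c+d*(z-c[2])/d[2]
def tri(obs):
    A=np.zeros((3,3));b=np.zeros(3)
    for p,uv in obs:
        c,d=ray(p,uv);M=np.eye(3)-np.outer(d,d);A+=M;b+=M@c
    return np.linalg.solve(A,b)
def proj(p,X):
    q=p["intrinsics"]@(p["R"]@np.asarray(X,float)+p["t"]);return q[:2]/q[2]
E
python3 - <<'E'
from h import *
np.set_printoptions(precision=4,suppress=True)
P={n:env.read_camera(n) for n in("scene","top")}
for n,p in P.items():
    cv2.imwrite(f"pics/{n}0.png",p["img"]); print(n,-p["R"].T@p["t"],p["R"].T[:,2])
    for l in("brass_bar_center","steel_bar_center","stock_bin","rest_seat"):
        print(l,[(np.round(r["location"],1),round(r["confidence"],2)) for r in env.landmark_of(p,l)][:3],[(np.round(r["bbox"],1),round(r["confidence"],2)) for r in env.spot_in(p,l)][:3])
s=env.sense();print(s["eef_pos"],s["tool_rot"],s["t"],s["gripper_width"])
E
```

```text
scene [-0.108   0.5872  0.8314] [ 0.6205 -0.3916 -0.6794]
brass_bar_center [(array([143. , 300.1]), 0.69)] [(array([143.1, 304.5,  75.9,  70.4]), 0.66), (array([266. , 200.2,  14.2,  21.8]), 0.64)]
steel_bar_center [] [(array([242.4, 183.1,  17.2,  15.1]), 0.44)]
stock_bin [(array([224.2, 241.6]), 0.7)] [(array([220.1, 225.3,  94.4,  96.8]), 0.95)]
rest_seat [(array([373.2, 181. ]), 0.91)] [(array([370.9, 188.7,  52.1,  40.8]), 0.64)]
top [0.3927 0.1456 1.289 ] [ 0.1538  0.0116 -0.988 ]
brass_bar_center [(array([137. , 238.6]), 0.7), (array([239.9, 220.9]), 0.6)] [(array([137.6, 237.9,  74. ,  35.1]), 0.88), (array([262. , 213.7,  28.3,  11.3]), 0.59)]
steel_bar_center [(array([231.7, 185.8]), 0.65)] [(array([253.6, 180.2,  30.5,  16.5]), 0.67)]
stock_bin [(array([219.4, 208.6]), 0.73)] [(array([218.8, 208.2,  66.7,  88.3]), 0.58)]
rest_seat [(array([382.1, 237. ]), 0.68)] [(array([378.3, 239.8,  49.4,  33.5]), 0.79)]
[ 0.1868 -0.5439  0.2313] [3.1414 0.     0.3308] 0.9 0.08518175385195818
```

View pics/scene0.png

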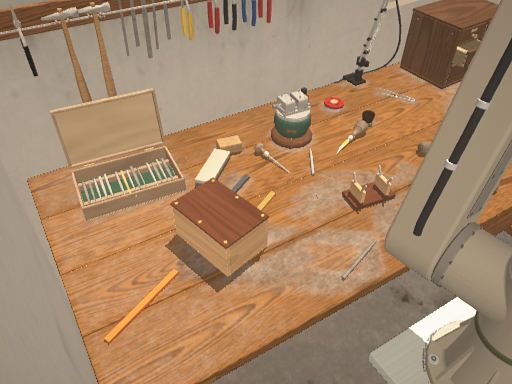

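View pics/top0.png

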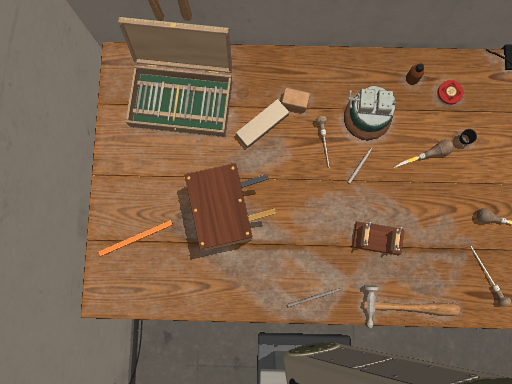

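The scene view shows the bin (lid about 220,210) with the brass bar's end at about (268,200) and the steel bar at (242,183). The rest is at (370,190), and the orange decoy is on the table at (143,303). In the top view the brass end is at (275,211), the steel end at (267,178) and the rest at (379,238).

```bash
cat > m.py <<'E'
from h import *
from scipy.optimize import least_squares
np.set_printoptions(precision=4,suppress=True)
P={n:env.read_camera(n) for n in("scene","top")}
tri0=lambda a,b:tri([(P["scene"],a),(P["top"],b)])
print("rest tri",tri0((373.2,181),(382.1,237)),"bin tri",tri0((224.2,241.6),(219.4,208.6)))
def blob(n,lo,hi,seed,box):
    hsv=cv2.cvtColor(P[n]["img"],cv2.COLOR_BGR2HSV);m=cv2.inRange(hsv,lo,hi);z=np.zeros_like(m);x0,y0,x1,y1=box;z[y0:y1,x0:x1]=m[y0:y1,x0:x1]
    k,l,st,c=cv2.connectedComponentsWithStats(z);i=1+np.argmax(st[1:,4]);return (l==i).astype(np.uint8)
for n,pt in(("scene",(215,205)),("top",(215,205)),("scene",(267,201)),("top",(262,214)),("top",(380,248)),("scene",(370,198))):
    print(n,pt,cv2.cvtColor(P[n]["img"],cv2.COLOR_BGR2HSV)[pt[1],pt[0]])
for n,b in(("scene",(160,170,290,280)),("top",(170,150,290,265))):
    cv2.imwrite(f"pics/z_{n}.png",cv2.resize(P[n]["img"][b[1]:b[3],b[0]:b[2]],None,fx=4,fy=4,interpolation=cv2.INTER_CUBIC))
a=cv2.resize(P["scene"]["img"][160:220,330:410],None,fx=5,fy=5,interpolation=cv2.INTER_CUBIC)
b=cv2.resize(P["top"]["img"][210:270,340:420],None,fx=5,fy=5,interpolation=cv2.INTER_CUBIC)
cv2.imwrite("pics/rest.png",np.hstack([a,b]))
A=cv2.imread("pics/z_scene.png");B=cv2.imread("pics/z_top.png")
E
python3 m.py; python3 - <<'E'
import cv2,numpy as np
E
```

```text
rest tri [ 0.4987 -0.1491  0.0546] bin tri [ 0.5674  0.2743 -0.0081]
scene (215, 205) [ 10 153 157]
top (215, 205) [ 10 153 110]
scene (267, 201) [ 20 146 246]
top (262, 214) [ 17 148 191]
top (380, 248) [  9 149 116]
scene (370, 198) [ 10 150 146]
```

View pics/z_scene.png

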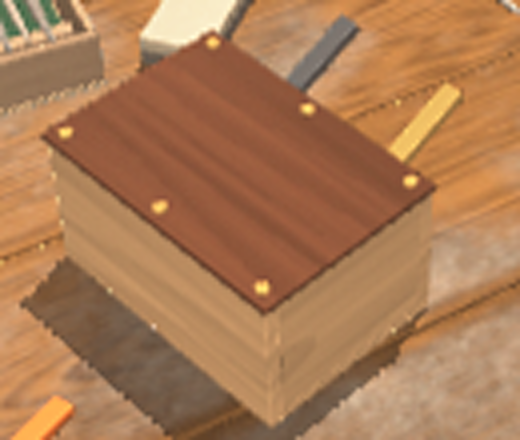

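View pics/z_top.png

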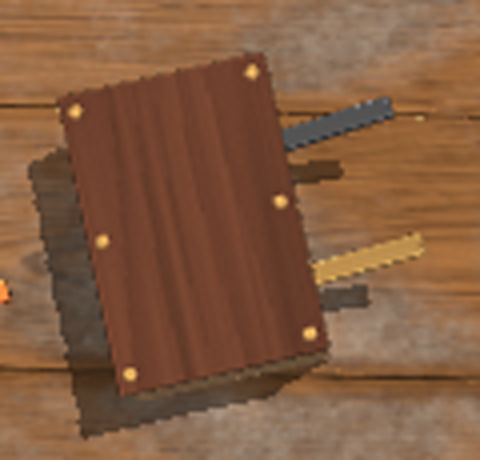

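View pics/rest.png

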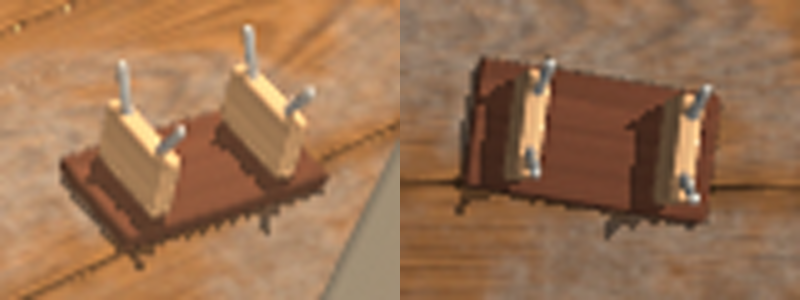

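The crops show the lid's four corners, the brass bar's end face and the foot of the rest clearly. I'll fit the poses to these.

```bash
cat > f.py <<'E'
from h import *
from scipy.optimize import least_squares
np.set_printoptions(precision=4,suppress=True)
P={n:env.read_camera(n) for n in("scene","top")}
up=lambda c,o,k:[(c[0]+.5)/k-.5+o[0],(c[1]+.5)/k-.5+o[1]]
S=lambda c:up(c,(160,170),4);T=lambda c:up(c,(170,150),4)
RS=lambda c:up(c,(330,160),5);RT=lambda c:up(c,(340,210),5)
def fit(obs,x0,z):
    # obs: (cam,uv,(sx,sy)); params x,y,yaw,L/2,W/2
    def f(q):
        r=[]
        for n,uv,(a,b) in obs:
            c,s=np.cos(q[2]),np.sin(q[2]);X=[q[0]+c*a*q[3]-s*b*q[4],q[1]+s*a*q[3]+c*b*q[4],z];r+=list(proj(P[n],X)-uv)
        return np.array(r)
    o=least_squares(f,x0);return o.x,np.abs(o.fun).max()
print("lid",fit([("scene",S((213,32)),(-1,-1)),("scene",S((435,186)),(-1,1)),("scene",S((45,137)),(1,-1)),("scene",S((267,312)),(1,1)),
 ("top",T((262,52)),(-1,-1)),("top",T((328,350)),(-1,1)),("top",T((62,100)),(1,-1)),("top",T((122,396)),(1,1))],[.57,.27,1.7,.065,.095],.106))
# rest x toward -y: A(+x,+y world): rest(-,+)
print("foot",fit([("scene",RS((62,159)),(-1,1)),("scene",RS((125,238)),(-1,-1)),("scene",RS((328,177)),(1,-1)),
 ("top",RT((82,58)),(-1,1)),("top",RT((65,185)),(-1,-1)),("top",RT((312,218)),(1,-1)),("top",RT((318,97)),(1,1))],[.49,-.15,-1.7,.065,.035],.012))
for a,b in(((447,85),(418,233)),((461,94),(425,253))): print("tip",tri([(P["scene"],S(a)),(P["top"],T(b))]))
for c,(a,b) in{"near L":((180,160),(128,178)),}.items(): print(c,tri([(P["scene"],RS(a)),(P["top"],RT(b))]))
E
python3 f.py
```

```text
lid (array([0.564 , 0.2745, 1.8211, 0.0654, 0.0959]), np.float64(1.2751537255675487))
foot (array([ 0.5014, -0.1475, -1.701 ,  0.0648,  0.0335]), np.float64(1.289598611573524))
tip [0.5628 0.1323 0.0983]
tip [0.5509 0.1285 0.0983]
near L [ 0.4772 -0.105   0.0534]
```

>>> servo_tool:
  steps:
    - {"jaw": 0.5,"offset": [0,0,0],"twist": -0.124}
    - {"jaw": 0.5,"offset": [0,0,0],"twist": -0.124}
    - {"jaw": 0.5,"offset": [0,0,0],"twist": -0.124}
    - {"jaw": 0.5,"offset": [0,0,0],"twist": -0.124}
    - {"jaw": 0.5,"offset": [0,0,0],"twist": -0.124}
    - {"jaw": 0.5,"offset": [0,0,0],"twist": -0.124}
    - {"jaw": 0.5,"offset": [0,0,0],"twist": -0.124}
    - {"jaw": 0.5,"offset": [0,0,0],"twist": -0.124}
    - {"jaw": 0.5,"offset": [0,0,0],"twist": -0.124}
    - {"jaw": 0.5,"offset": [0,0,0],"twist": -0.124}
    - {"jaw": 0.5,"offset": [0,0,0],"twist": -0.124}
    - {"jaw": 0.5,"offset": [0,0,0],"twist": -0.124}
    - {"jaw": 0.5,"offset": [0,0,0],"twist": 0}

```text
t: 2.18
eef_pos: [0.1867, -0.5439, 0.2313]
tool_rot: [-3.142, 0.0, 1.822]
wrist_force: [0.1, 0.2, -0.5]
gripper_width: 0.0427
gripper_force: 0.0
```

>>> servo_tool:
  steps:
    - {"jaw": 0.5,"offset": [2.9,2.6,0],"twist": 0}
    - {"jaw": 0.5,"offset": [2.9,2.6,0],"twist": 0}
    - {"jaw": 0.5,"offset": [2.9,2.6,0],"twist": 0}
    - {"jaw": 0.5,"offset": [2.9,2.6,0],"twist": 0}
    - {"jaw": 0.5,"offset": [2.9,2.6,0],"twist": 0}
    - {"jaw": 0.5,"offset": [2.9,2.6,0],"twist": 0}
    - {"jaw": 0.5,"offset": [2.9,2.6,0],"twist": 0}
    - {"jaw": 0.5,"offset": [2.9,2.6,0],"twist": 0}
    - {"jaw": 0.5,"offset": [2.9,2.6,0],"twist": 0}
    - {"jaw": 0.5,"offset": [2.9,2.6,0],"twist": 0}
    - {"jaw": 0.5,"offset": [2.9,2.6,0],"twist": 0}
    - {"jaw": 0.5,"offset": [2.9,2.6,0],"twist": 0}
    - {"jaw": 0.5,"offset": [2.9,2.6,0],"twist": 0}
    - {"jaw": 0.5,"offset": [2.9,2.6,0],"twist": 0}
    - {"jaw": 0.5,"offset": [2.9,2.6,0],"twist": 0}
    - {"jaw": 0.5,"offset": [2.9,2.6,0],"twist": 0}
    - {"jaw": 0.5,"offset": [2.9,2.6,0],"twist": 0}
    - {"jaw": 0.5,"offset": [2.9,2.6,0],"twist": 0}
    - {"jaw": 0.5,"offset": [0,0,0],"twist": 0}
    - {"jaw": 0.5,"offset": [0,0,0],"twist": 0}

```text
t: 3.85
eef_pos: [0.5127, 0.079, 0.2309]
tool_rot: [-3.141, 0.0, 1.82]
wrist_force: [-0.0, -0.1, -0.5]
gripper_width: 0.043
gripper_force: 0.0
```

>>> servo_tool:
  steps:
    - {"jaw": 0.5,"offset": [3.1,2.7,0],"twist": 0}
    - {"jaw": 0.5,"offset": [3.1,2.7,0],"twist": 0}
    - {"jaw": 0.5,"offset": [0,0,3],"twist": 0}
    - {"jaw": 0.5,"offset": [0,0,3],"twist": 0}
    - {"jaw": 0.5,"offset": [0,0,3],"twist": 0}
    - {"jaw": 0.5,"offset": [0,0,1.5],"twist": 0}
    - {"jaw": 0.5,"offset": [0,0,0],"twist": 0}
    - {"jaw": 0.5,"offset": [0,0,0],"twist": 0}

```text
t: 4.52
eef_pos: [0.5485, 0.1491, 0.1259]
tool_rot: [-3.139, 0.0, 1.816]
wrist_force: [0.3, -0.3, 0.9]
gripper_width: 0.0429
gripper_force: 0.0
```

```bash
python3 - <<'E'
from h import *
a=env.read_camera("scene")["img"][150:250,200:310];b=env.read_camera("top")["img"][150:250,210:320]
cv2.imwrite("pics/pre.png",cv2.resize(np.hstack([a,b]),None,fx=3.6,fy=3.6,interpolation=cv2.INTER_CUBIC))
E
```

```text
(no output)
```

View pics/pre.png

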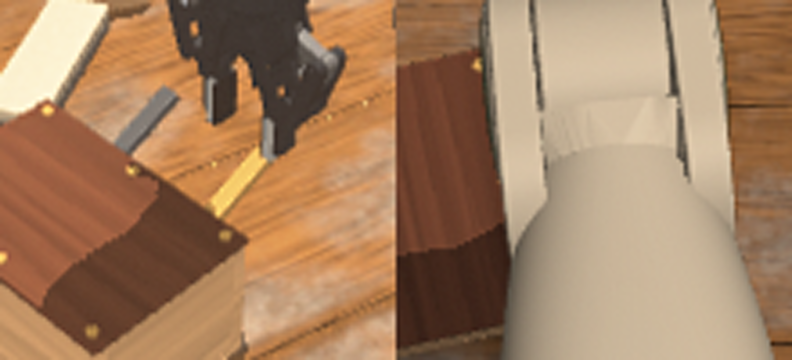

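The left half shows the open fingers on either side of the brass end (about 250,170), clear of the steel bar. The arm hides the rest of the top view. Next I'll lower and close.

>>> servo_tool:
  steps:
    - {"jaw": 0.5,"offset": [0.4,0.2,2],"twist": 0}
    - {"jaw": 0.5,"offset": [0,0,2],"twist": 0}
    - {"jaw": 0.5,"offset": [0,0,1.2],"twist": 0}
    - {"jaw": 0.5,"offset": [0,0,0.6],"twist": 0}
    - {"jaw": 0.5,"offset": [0,0,0],"twist": 0}
    - {"jaw": 0.5,"offset": [0,0,0],"twist": 0}

```text
t: 5.12
eef_pos: [0.5513, 0.1547, 0.0696]
tool_rot: [3.14, 0.0, 1.818]
wrist_force: [0.7, 0.1, 0.1]
gripper_width: 0.043
gripper_force: 0.0
```

>>> servo_tool:
  steps:
    - {"jaw": 0.25,"offset": [0,0,0],"twist": 0}
    - {"jaw": 0.25,"offset": [0,0,0],"twist": 0}
    - {"jaw": 0.2,"offset": [0,0,0],"twist": 0}
    - {"jaw": 0.1,"offset": [0,0,0],"twist": 0}
    - {"jaw": 0.0,"offset": [0,0,0],"twist": 0}
    - {"jaw": 0.0,"offset": [0,0,0],"twist": 0}
    - {"jaw": 0.0,"offset": [0,0,0],"twist": 0}
    - {"jaw": 0.0,"offset": [0,0,0],"twist": 0}

```text
t: 5.78
eef_pos: [0.5507, 0.1546, 0.0688]
tool_rot: [3.141, 0.001, 1.819]
wrist_force: [-0.2, -1.9, 5.9]
gripper_width: 0.0126
gripper_force: 58.5
```

>>> servo_tool:
  steps:
    - {"jaw": 0,"offset": [-0.9,0,-0.42],"twist": 0}
    - {"jaw": 0,"offset": [-0.9,0,-0.42],"twist": 0}
    - {"jaw": 0,"offset": [-0.9,0,-0.42],"twist": 0}
    - {"jaw": 0,"offset": [-0.9,0,-0.42],"twist": 0}
    - {"jaw": 0,"offset": [0,0,0],"twist": 0}

```text
t: 6.2
eef_pos: [0.5604, 0.1176, 0.0861]
tool_rot: [3.14, 0.002, 1.817]
wrist_force: [0.0, -1.3, 1.0]
gripper_width: 0.0127
gripper_force: 58.8
```

```bash
python3 - <<'E'
from h import *
a=env.read_camera("scene")["img"][130:280,160:360]
cv2.imwrite("pics/draw.png",cv2.resize(a,None,fx=4,fy=4,interpolation=cv2.INTER_CUBIC))
E
```

```text
(no output)
```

View pics/draw.png

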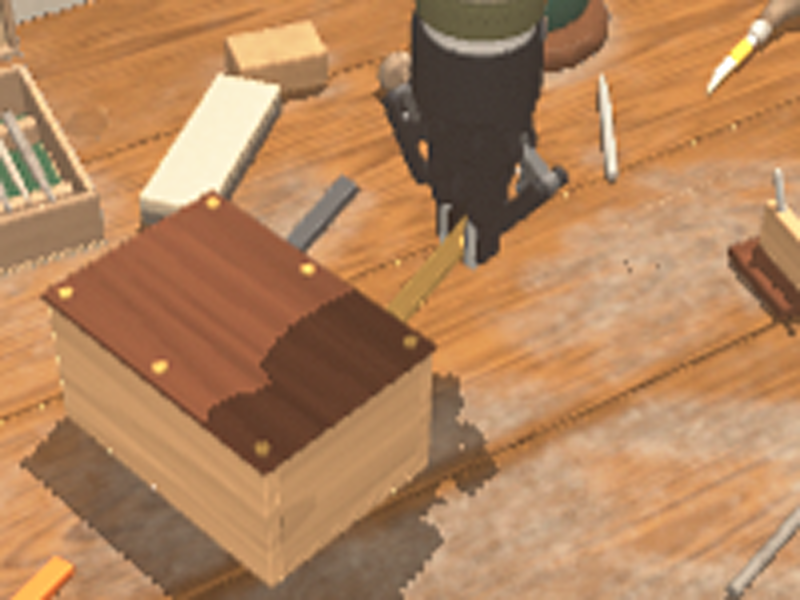

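The brass bar is held between the pads at about (460,235) and is sliding out along its slope, and the steel bar has not moved. I'll keep drawing.

>>> servo_tool:
  steps:
    - {"jaw": 0,"offset": [-1.09,0,-0.51],"twist": 0}
    - {"jaw": 0,"offset": [-1.09,0,-0.51],"twist": 0}
    - {"jaw": 0,"offset": [-1.09,0,-0.51],"twist": 0}
    - {"jaw": 0,"offset": [-1.09,0,-0.51],"twist": 0}
    - {"jaw": 0,"offset": [-1.09,0,-0.51],"twist": 0}
    - {"jaw": 0,"offset": [0,0,0],"twist": 0}

```text
t: 6.75
eef_pos: [0.5742, 0.0644, 0.112]
tool_rot: [3.14, 0.002, 1.816]
wrist_force: [-0.2, -0.2, -0.5]
gripper_width: 0.0128
gripper_force: 58.6
```

>>> servo_tool:
  steps:
    - {"jaw": 0,"offset": [-1.09,0,-0.51],"twist": 0}
    - {"jaw": 0,"offset": [-1.09,0,-0.51],"twist": 0}
    - {"jaw": 0,"offset": [-1.09,0,-0.51],"twist": 0}
    - {"jaw": 0,"offset": [-1.09,0,-0.51],"twist": 0}
    - {"jaw": 0,"offset": [-1.09,0,-0.51],"twist": 0}
    - {"jaw": 0,"offset": [0,0,0],"twist": 0}

```text
t: 7.25
eef_pos: [0.5876, 0.0116, 0.1375]
tool_rot: [3.139, 0.002, 1.816]
wrist_force: [0.8, 0.3, -1.5]
gripper_width: 0.0127
gripper_force: 58.7
```

```bash
python3 - <<'E'
from h import *
a=env.read_camera("scene")["img"][130:280,200:400]
cv2.imwrite("pics/out.png",cv2.resize(a,None,fx=4,fy=4,interpolation=cv2.INTER_CUBIC))
E
```

```text
(no output)
```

View pics/out.png

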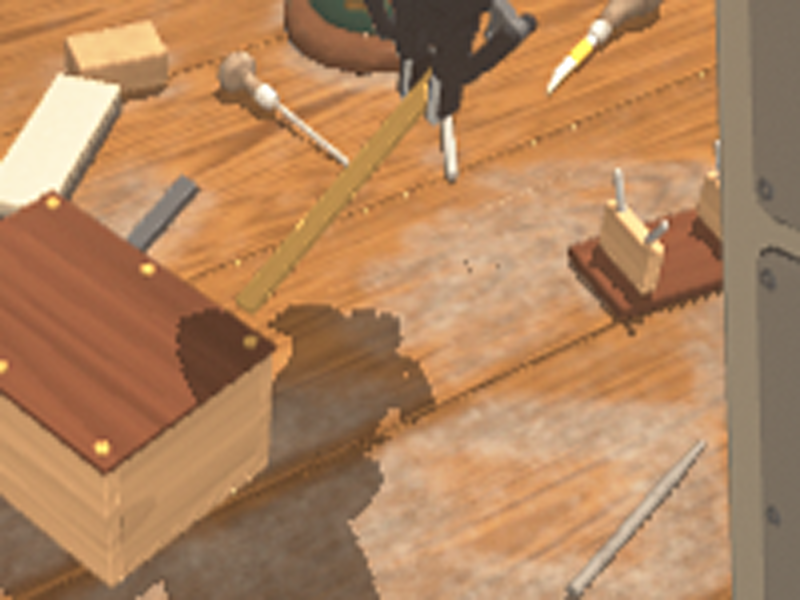

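The bar is now wholly out of the slot. Its low end is at about crop pixel (248,302), and it is still leaning about 25°. I'll lift it, turn it and carry it over the rest.

>>> servo_tool:
  steps:
    - {"jaw": 0,"offset": [-0.5,0,-1.5],"twist": 0}
    - {"jaw": 0,"offset": [0,0,-2.0],"twist": 0.06}
    - {"jaw": 0,"offset": [0,0,-2.0],"twist": 0.08}
    - {"jaw": 0,"offset": [0,0,0],"twist": 0.08}
    - {"jaw": 0,"offset": [0,0,0],"twist": 0.08}
    - {"jaw": 0,"offset": [0,0,0],"twist": 0.075}
    - {"jaw": 0,"offset": [0,0,0],"twist": 0}

```text
t: 7.88
eef_pos: [0.5869, 0.0098, 0.1909]
tool_rot: [-3.141, -0.0, 1.442]
wrist_force: [0.7, -0.4, -1.0]
gripper_width: 0.0127
gripper_force: 58.6
```

>>> servo_tool:
  steps:
    - {"jaw": 0,"offset": [-1,-0.3,0],"twist": 0}
    - {"jaw": 0,"offset": [-2,-0.5,0],"twist": 0}
    - {"jaw": 0,"offset": [-2,-0.5,0],"twist": 0}
    - {"jaw": 0,"offset": [-2,-0.5,0],"twist": 0}
    - {"jaw": 0,"offset": [-2,-0.5,0],"twist": 0}
    - {"jaw": 0,"offset": [-2,-0.5,0],"twist": 0}
    - {"jaw": 0,"offset": [-2,-0.5,0],"twist": 0}
    - {"jaw": 0,"offset": [-2,-0.5,0],"twist": 0}
    - {"jaw": 0,"offset": [-2,-0.5,0],"twist": 0}
    - {"jaw": 0,"offset": [-2,-0.5,0],"twist": 0}
    - {"jaw": 0,"offset": [-2,-0.5,0],"twist": 0}
    - {"jaw": 0,"offset": [-2,-0.5,0],"twist": 0}
    - {"jaw": 0,"offset": [-1,-0.3,0],"twist": 0}
    - {"jaw": 0,"offset": [0,0,0],"twist": 0}
    - {"jaw": 0,"offset": [0,0,0],"twist": 0}

```text
t: 9.13
eef_pos: [0.4959, -0.2211, 0.1909]
tool_rot: [-3.141, -0.001, 1.443]
wrist_force: [-0.7, -0.4, -1.2]
gripper_width: 0.0124
gripper_force: 58.6
```

```bash
python3 - <<'E'
from h import *
a=env.read_camera("scene")["img"][120:220,300:410];b=env.read_camera("top")["img"][180:280,320:430]
cv2.imwrite("pics/over.png",cv2.resize(np.hstack([a,b]),None,fx=3.6,fy=3.6,interpolation=cv2.INTER_CUBIC))
E
```

```text
(no output)
```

View pics/over.png

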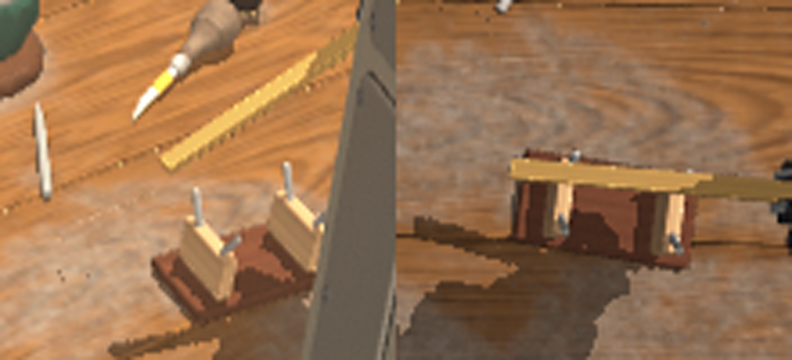

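The bar hangs over the rest with its low end at scene px (347,165) and top px (352,227). I'll refine the rest's pose with the pin tips and locate that end.

```bash
sed -i '/^print("lid"/,$d' f.py; cat > g.py <<'E'
from f import *
def fit2(obs,x0):
    def f(q):
        r=[];c,s=np.cos(q[2]),np.sin(q[2])
        for n,uv,(a,b,z) in obs: r+=list(proj(P[n],[q[0]+c*a-s*b,q[1]+s*a+c*b,z])-uv)
        return np.array(r)
    o=least_squares(f,x0);return o.x,o.fun.round(1)
t=.025;z=.075
S1=[("scene",RS((122,62)),(-.04,t,z)),("scene",RS((184,128)),(-.04,-t,z)),("scene",RS((247,28)),(.04,t,z)),("scene",RS((312,90)),(.04,-t,z))]
T1=[("top",RT((150,62)),(-.04,t,z)),("top",RT((133,173)),(-.04,-t,z)),("top",RT((308,90)),(.04,t,z)),("top",RT((295,199)),(.04,-t,z))]
for o in(S1,T1,S1+T1): print(*fit2(o,[.5,-.148,-1.7]))
print("low end",tri([(P["scene"],up((168,163),(300,120),3.6)),(P["top"],up((116,170),(320,180),3.6))]))
E
python3 g.py
```

```text
[ 0.5011 -0.1467 -1.6856] [ 0.9  1.3 -0.6 -0.5  0.7  0.4 -0.9 -1.1]
[ 0.5009 -0.148  -1.7163] [-0.   1.5  0.7 -1.4 -0.4  1.1 -0.3 -1.2]
[ 0.5011 -0.1475 -1.7042] [ 1.1  1.  -0.7 -0.7  1.2  0.4 -0.7 -1.  -0.4  1.6  0.6 -1.2 -0.7  0.9
 -0.3 -1.5]
low end [ 0.5152 -0.0565  0.1358]
```

>>> servo_tool:
  steps:
    - {"jaw": 0,"offset": [-0.5,-0.5,0],"twist": 0}
    - {"jaw": 0,"offset": [0,0,1.5],"twist": 0}
    - {"jaw": 0,"offset": [0,0,2],"twist": 0}
    - {"jaw": 0,"offset": [0,0,2],"twist": 0}
    - {"jaw": 0,"offset": [0,0,1.5],"twist": 0}
    - {"jaw": 0,"offset": [0,0,1],"twist": 0}
    - {"jaw": 0,"offset": [0,0,0.5],"twist": 0}
    - {"jaw": 0,"offset": [0,0,0],"twist": 0}
    - {"jaw": 0,"offset": [0,0,0],"twist": 0}

```text
t: 10.08
eef_pos: [0.491, -0.2254, 0.1066]
tool_rot: [3.141, 0.0, 1.444]
wrist_force: [0.9, -0.4, -0.1]
gripper_width: 0.0127
gripper_force: 58.6
```

```bash
python3 - <<'E'
from h import *
np.set_printoptions(precision=4,suppress=True)
# axis of the bar from top camera: yellow mask near rest
p=env.read_camera("top");hsv=cv2.cvtColor(p["img"],cv2.COLOR_BGR2HSV)
m=cv2.inRange(hsv,(15,110,110),(26,220,255));z=np.zeros_like(m);z[205:260,335:425]=m[205:260,335:425]
k,l,st,c=cv2.connectedComponentsWithStats(z);i=1+np.argmax(st[1:,4]);print(st[i],c[i])
ys,xs=np.where(l==i);vx,vy,x0,y0=cv2.fitLine(np.c_[xs,ys].astype(np.float32),cv2.DIST_HUBER,0,.01,.01).ravel();print(x0,y0,vy/vx)
# expected axis in picture for bar held at centre: points at grip and low end
s=env.sense();g=np.array(s["eef_pos"]);yaw=s["tool_rot"][2];u=np.array([np.cos(yaw),np.sin(yaw),0])
G=g+[0,0,.019]
for d in(.03,.08,.118,.165):
    X=G+u*d-[0,0,d*np.tan(.42)-.004];q=proj(p,X);print(d,X,q,"line row",y0+(q[0]-x0)*vy/vx)
E
```

```text
[348 229  73  13 426] [383.4577 234.8404]
383.53882 234.82173 0.08944911
0.03 [ 0.4951 -0.1959  0.1166] [407.6173 237.1996] line row 236.975534238861
0.08 [ 0.5014 -0.1463  0.0943] [385.0515 234.9223] line row 234.95704212754828
0.118 [ 0.5062 -0.1086  0.0773] [368.4897 233.2509] line row 233.47559876211886
0.165 [ 0.5122 -0.062   0.0563] [348.6716 231.2509] line row 231.70289263240764
```

The bar's axis matches the expected line within half a pixel. I'll lower it until the low end meets the far seat, then press on so the bar pivots level in the pads.

>>> servo_tool:
  steps:
    - {"jaw": 0,"offset": [0,0,0.5],"twist": 0}
    - {"jaw": 0,"offset": [0,0,0.5],"twist": 0}
    - {"jaw": 0,"offset": [0,0,0.5],"twist": 0}
    - {"jaw": 0,"offset": [0,0,0.4],"twist": 0}
    - {"jaw": 0,"offset": [0,0,0.4],"twist": 0}
    - {"jaw": 0,"offset": [0,0,0.4],"twist": 0}
    - {"jaw": 0,"offset": [0,0,0],"twist": 0}

```text
t: 10.72
eef_pos: [0.4908, -0.2254, 0.0788]
tool_rot: [3.141, -0.0, 1.443]
wrist_force: [-0.4, -1.0, 4.1]
gripper_width: 0.0128
gripper_force: 58.5
```

>>> servo_tool:
  steps:
    - {"jaw": 0,"offset": [0,0,0.4],"twist": 0}
    - {"jaw": 0,"offset": [0,0,0.4],"twist": 0}
    - {"jaw": 0,"offset": [0,0,0.4],"twist": 0}
    - {"jaw": 0,"offset": [0,0,0.4],"twist": 0}
    - {"jaw": 0,"offset": [0,0,0.4],"twist": 0}
    - {"jaw": 0,"offset": [0,0,0],"twist": 0}

```text
t: 11.22
eef_pos: [0.4905, -0.2253, 0.0583]
tool_rot: [-3.141, -0.0, 1.443]
wrist_force: [0.3, -2.4, 4.2]
gripper_width: 0.0125
gripper_force: 58.4
```

```bash
cat > b.py <<'E'
from h import *
np.set_printoptions(precision=4,suppress=True)
p=env.read_camera("top");hsv=cv2.cvtColor(p["img"],cv2.COLOR_BGR2HSV)
m=cv2.inRange(hsv,(15,110,110),(26,220,255));z=np.zeros_like(m);z[205:260,335:425]=m[205:260,335:425]
k,l,st,c=cv2.connectedComponentsWithStats(z);i=1+np.argmax(st[1:,4]);print(st[i],c[i])
e=np.array([.501,-.1475,.058]);u=np.array([.1324,.9912,0])
print("expected level ends",proj(p,e+.105*u),proj(p,e-.105*u))
q=env.read_camera("scene");print("expected scene end",proj(q,e+.105*u-[0,0,.004]),[(r["bbox"],r["confidence"]) for r in env.spot_in(q,"brass_bar_center")])
cv2.imwrite("pics/last.png",cv2.resize(np.hstack([q["img"][140:240,310:420],p["img"][180:280,325:435]]),None,fx=3.6,fy=3.6,interpolation=cv2.INTER_CUBIC))
E
python3 b.py
```

```text
[342 228  73  15 416] [377.3341 234.9087]
expected level ends [341.581  229.9624] [422.833  242.6615]
expected scene end [337.8192 191.1246] [([362.2, 183.2, 48.8, 28.7], 0.81), ([141.1, 305.0, 70.9, 67.7], 0.74)]
```

>>> servo_tool:
  steps:
    - {"jaw": 0,"offset": [0,0,0.4],"twist": 0}
    - {"jaw": 0,"offset": [0,0,0.4],"twist": 0}
    - {"jaw": 0,"offset": [0,0,0.4],"twist": 0}
    - {"jaw": 0,"offset": [0,0,0.4],"twist": 0}
    - {"jaw": 0,"offset": [0,0,0.3],"twist": 0}
    - {"jaw": 0,"offset": [0,0,0],"twist": 0}

```text
t: 11.87
eef_pos: [0.4904, -0.2253, 0.0393]
tool_rot: [-3.141, -0.0, 1.444]
wrist_force: [-0.1, -2.8, 4.4]
gripper_width: 0.0127
gripper_force: 58.5
```

>>> servo_tool:
  steps:
    - {"jaw": 0,"offset": [0,0,0.1],"twist": 0}
    - {"jaw": 0,"offset": [0,0,0.1],"twist": 0}
    - {"jaw": 0,"offset": [0,0,0],"twist": 0}

```text
t: 12.12
eef_pos: [0.4907, -0.2254, 0.038]
tool_rot: [-3.142, 0.0, 1.444]
wrist_force: [0.3, -2.5, 3.1]
gripper_width: 0.0126
gripper_force: 58.4
```

```bash
python3 b.py
```

```text
[341 228  71  15 420] [375.3333 234.9262]
expected level ends [341.581  229.9624] [422.833  242.6615]
expected scene end [337.8192 191.1246] [([361.9, 183.9, 46.2, 21.3], 0.87), ([140.7, 305.1, 74.2, 72.1], 0.57)]
```

View pics/last.png

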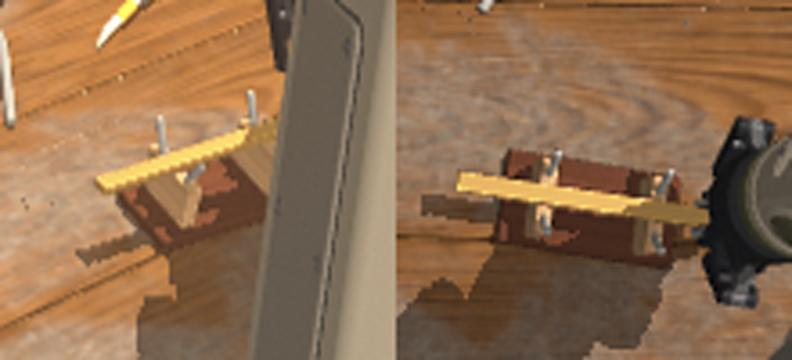

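The bar lies between the pins of both posts, almost level, with its end at crop pixel (100,183) in the scene half and (460,180) in the top half. I'll lower the last millimetres until the near seat takes up force.

>>> servo_tool:
  steps:
    - {"jaw": 0,"offset": [0,0,0.1],"twist": 0}
    - {"jaw": 0,"offset": [0,0,0.1],"twist": 0}
    - {"jaw": 0,"offset": [0,0,0],"twist": 0}

```text
t: 12.52
eef_pos: [0.4907, -0.2255, 0.036]
tool_rot: [3.141, 0.0, 1.444]
wrist_force: [-0.7, -3.6, 3.4]
gripper_width: 0.013
gripper_force: 58.5
```

>>> servo_tool:
  steps:
    - {"jaw": 0,"offset": [0,0,0.1],"twist": 0}
    - {"jaw": 0,"offset": [0,0,0],"twist": 0}

```text
t: 12.68
eef_pos: [0.4908, -0.2254, 0.035]
tool_rot: [3.141, 0.0, 1.444]
wrist_force: [-0.4, -3.7, 4.3]
gripper_width: 0.0125
gripper_force: 58.5
```

>>> servo_tool:
  steps:
    - {"jaw": 0,"offset": [0,0,0.1],"twist": 0}
    - {"jaw": 0,"offset": [0,0,0.1],"twist": 0}
    - {"jaw": 0,"offset": [0,0,0],"twist": 0}

```text
t: 12.93
eef_pos: [0.4911, -0.2255, 0.0344]
tool_rot: [3.14, 0.001, 1.444]
wrist_force: [-2.4, 0.0, 14.3]
gripper_width: 0.0126
gripper_force: 59.7
```

>>> servo_tool:
  steps:
    - {"jaw": 0,"offset": [0,0,0.1],"twist": 0}
    - {"jaw": 0,"offset": [0,0,0],"twist": 0}

```text
t: 13.1
eef_pos: [0.4912, -0.2256, 0.0337]
tool_rot: [3.14, 0.001, 1.444]
wrist_force: [-3.8, -1.4, 16.6]
gripper_width: 0.0126
gripper_force: 60.2
```

Both seats are taking the load. I'll ease up a little, open and rise.

>>> servo_tool:
  steps:
    - {"jaw": 0,"offset": [0,0,-0.2],"twist": 0}
    - {"jaw": 0.1,"offset": [0,0,0],"twist": 0}
    - {"jaw": 0.2,"offset": [0,0,0],"twist": 0}
    - {"jaw": 0.3,"offset": [0,0,0],"twist": 0}
    - {"jaw": 0.4,"offset": [0,0,0],"twist": 0}
    - {"jaw": 0.5,"offset": [0,0,0],"twist": 0}
    - {"jaw": 0.5,"offset": [0,0,0],"twist": 0}
    - {"jaw": 0.5,"offset": [0,0,0],"twist": 0}

```text
t: 13.77
eef_pos: [0.4905, -0.2251, 0.0337]
tool_rot: [-3.141, -0.0, 1.444]
wrist_force: [0.0, 1.1, -0.2]
gripper_width: 0.0427
gripper_force: 0.0
```

>>> servo_tool:
  steps:
    - {"jaw": 0.5,"offset": [0,0,-0.5],"twist": 0}
    - {"jaw": 0.5,"offset": [0,0,-1],"twist": 0}
    - {"jaw": 0.5,"offset": [0,0,-2],"twist": 0}
    - {"jaw": 0.5,"offset": [0,0,-2],"twist": 0}
    - {"jaw": 0.5,"offset": [0,0,-2],"twist": 0}
    - {"jaw": 0.5,"offset": [0,0,-2],"twist": 0}
    - {"jaw": 0.5,"offset": [-3,0,-1],"twist": 0}
    - {"jaw": 0.5,"offset": [-3,0,0],"twist": 0}
    - {"jaw": 0.5,"offset": [-3,0,0],"twist": 0}
    - {"jaw": 0.5,"offset": [-3,0,0],"twist": 0}
    - {"jaw": 0.5,"offset": [0,0,0],"twist": 0}
    - {"jaw": 0.5,"offset": [0,0,0],"twist": 0}

```text
t: 14.77
eef_pos: [0.4752, -0.346, 0.1399]
tool_rot: [3.141, 0.001, 1.441]
wrist_force: [0.4, 0.0, -0.2]
gripper_width: 0.0427
gripper_force: 0.0
```

```bash
python3 b.py; python3 - <<'E'
from h import *
p=env.read_camera("top");q=env.read_camera("scene")
for x in(p,q):
  for l in("brass_bar_center","steel_bar_center"): print([(np.round(r["location"],1),round(r["confidence"],2)) for r in env.landmark_of(x,l)])
print("expected",proj(p,[.501,-.1475,.054]),proj(q,[.501,-.1475,.054]))
E
```

```text
[341 228  83  18 511] [382.09   236.1331]
expected level ends [341.581  229.9624] [422.833  242.6615]
expected scene end [337.8192 191.1246] [([140.8, 302.9, 69.6, 70.2], 0.68), ([364.2, 183.6, 54.6, 20.7], 0.57)]
[(array([136.3, 239. ]), 0.88), (array([380. , 234.1]), 0.83)]
[(array([234.6, 186.2]), 0.46)]
[(array([143.8, 302.9]), 0.94), (array([370.4, 179.2]), 0.58)]
[]
expected [381.72838049 236.42220576] [371.70148786 180.83866436]
```

```bash
python3 -c "
from station import env
print(env.sign_off())"
```

```text
the job is handed in; nothing more can be done
None
```

The brass bar was drawn out of its slot, laid level and centred in both V's of the rest, and let go. The final top image puts its centre within about half a pixel of the rest's middle. The steel bar was not touched, and the job was handed in at about 15 s; no verdict came back.

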